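Pull the hot brass snuffer cap off its incense post

ROBOT

A 6-joint arm with a two-finger parallel gripper is mounted at the origin on the work surface. World frame = base frame: x ahead of the robot, y to its left, z up, the work surface at z = 0. Lengths are in mm, angles in degrees, forces in N, time in s.
With the tool pointing down it reaches from about 300 to 850 mm from the base axis. Payload 4.2 kg.
Tool frame: the origin (TCP) lies at the very end of the fingers, on their centre line; the grasp point (between the pads) lies 19 mm behind it (env.grasp_offset is the distance from the TCP to the grasp point, in mm); z points along the fingers, y is the line along which they close (so a half turn about z gives the same grasp; the last joint's range is limited). The gripper opens to 91 mm and grips with 3 to 60 N. Pads are 32 mm wide; open, the fingers measure 118 mm over their backs; the gripper's body (76 mm by 178 mm) begins 60 mm behind the grasp point.
Start: joints at [-67.609, 18.312, 89.639, -0, 72.044, -1.146], TCP at [229.627, -527.176, 213.976] pointing down, gripper open.
Joint ranges: [-177.97, 177.97], [-48.28, 115.42], [12.27, 149.76], [-77.06, 257.06], [2.81, 150.46], [-146.56, 146.56]. Speed limits (degrees/s): [147.25, 147.25, 180, 180, 180, 180].

INTERFACE

Orientations are given as [roll, pitch, yaw] about the fixed x, y, z axes, in that order (R = Rz(yaw) Ry(pitch) Rx(roll)).
In Python, from workcell import env gives the robot as it stands. The module is installed in compiled form; this text tells all that it offers.
- The arm moves only by the tool send_rows, never from a script. Its argument "motion" is a list of rows, each an object of numbers: "tx", "ty", "tz": the shift along the tool's x, y, z in units of 500 mm (1.0 is 500 mm); "rx", "ry", "rz": the turn, a rotation vector about the tool's x, y, z in units of 30 degrees (1.0 is 30 degrees); "gripper": the closure, from -1 (fully open) to 1 (shut). In form: [{"tx": .., "ty": .., "tz": .., "rx": .., "ry": .., "rz": .., "gripper": ..}, ...]. A call has 1 to 12 rows; each row shifts and turns the commanded pose from where the row before left it, along the tool's axes as they then stand; what a row does not reach is not made up. A row lasts 1/8 s, in which the tool goes at most 62.5 mm and 10.7 degrees, less where a joint would pass 70% of its speed; a pose out of reach is approached as far as the arm can. A call with a number of a shift or a turn outside -1 to 1 is refused whole. A call with a gripper value outside its range is refused whole. The fingers move at their own pace and stop on an object; "grip_force" is the grip in N (left out, the last holds). Time passes only in rows, so rows that do not move let the fingers close. It gives the time, the measured TCP pose, the force, the opening and the grip force at its end, in the units of the state.
- env.state(): the state, without advancing time (a new reading comes with each control period).
- env.grab_frame(name): name is "scene" or "top" or "wrist"; returns a dict with "frame" (400x640x3 uint8, red, green, blue), "vertical_fov" (degrees; the focal length in pixels is half the picture's height over the tangent of half this angle, whatever the lens; pixels are square), "cx", "cy" (the principal point, pixels), "k1" (the pictures are not rectified: a ray, as slopes to the right and down, at radius r is drawn at 1 + k1 r^2 times it, then the intrinsics apply), "rvec" (rotation vector, rad) and "tvec" (3), from world to camera coordinates, as OpenCV has them; the wrist camera has in their place "T_tool_cam" (4x4, takes a point from camera to tool coordinates, whose origin is the TCP and whose axes are the flange's). Camera axes: x right, y down, z forward; pixel columns grow to the right and rows downward; lengths in mm; the calibration is good to about 2 mm. A picture is of the moment at which its call begins: read the wrist's pose just before it. There is no depth.
- env.job_done(): hands the job in; it is judged then, once.
The state is a dict: "time_s": time; "qpos": joint angles; "qvel": joint speeds; "effort": joint torques, N m; "ee_pos": TCP position; "ee_rot": TCP orientation; "force": force on the tool from outside, world axes, zero at the start; "torque": the same for the moment, N m; "gripper_width": finger opening in mm; "gripper_force": force on a finger pad.
Only numpy, scipy, OpenCV 4.12 (cv2) and the standard library are available. Lean on these libraries where they do the work, as an engineer would, in place of code of your own. Each camera call takes 0.05 s, during which the arm holds its last target. There are 200 camera calls.

TASK

The brass snuffer cap is still hot and sits snugly on its incense post: take the fork-footed puller from the bamboo tray, hook its fork under the brass cap and pull straight up until the cap pops off, never touching the cap with the fingers. Then stand the puller upright in the bamboo tray again, with the brass cap in the tray too (it may stay lying on the fork), and let go.

Things in the scene. Friction and masses are not known exactly. Their poses are not given: they have to be found in the camera images.
- puller_grip (a point): Centre of the C-shaped puller's red wooden grip, 40 (x) x 24 (y, pinch) x 50 mm high; z up. Straight below lies its level steel fork, 6 mm thick, underside 105 mm below this point. Slot 38 mm wide, open to +x, between tines 12 mm wide from x -22 to +34 mm; fork plate back to x -62. Back strip at x -62 to -54; space over fork 68 mm high. In use the post stands in the slot, straight under the grip.
- brass_cap: Domed brass cap, 60 mm across, 34 mm high, 120 g, sprung onto its post; origin: centre of its flat underside, z up, yaw meaningless. Its rim overhangs the post's stem 20 mm all round. 5 to 12 N straight up pops it off; free after 16 mm. Two like posts nearby, 90 mm or more away between centres, have fixed black and pale green caps: not these. All cap tops are 84 mm above the boards.
- brass_post: Fixed steel post that carries the brass cap; origin: centre of its foot on the boards, z up. Foot 70 mm across, 12 mm high, then a bare stem 18 mm across up to the cap's underside 50 mm above the boards: 38 mm of height for the fork to slip in from any clear side.
- tray: Fixed bamboo tray, 230 (x) x 190 (y) mm, walls 5 mm thick, 14 mm high; origin: centre of its underside on the boards, z up. Inner floor 5 mm above the boards; the puller starts standing in it on its fork, its grip centre 110 mm above the boards, and fits flat inside with its foot (x -62 to +34, y -31 to +31 mm) centred.
Things that resemble listed ones, but are neither listed nor needed, are in the scene too. Leave any blue look-alike of the brass_post alone.

How it is judged (in metres and radians):
On the way:
1. the brass cap has risen straight up off its seat (12 mm or more, still over its post) (z of brass_cap in the frame of brass_post above 0.062 m and horizontal distance between brass_cap and brass_post below 0.03 m and angle between brass_cap's own z axis and vertical below 0.35 rad), for 0.05 s.
At the end, for the whole second after the job is handed in: The puller stands upright on the tray's floor (within about 5 degrees, its grip over the tray and 100 to 117 mm above the boards), the brass cap's origin is within the tray's outline and less than 50 mm above the boards (on the fork or on the tray floor) (angle between puller_grip's own z axis and vertical below 0.1 rad and z of puller_grip in the frame of tray between 0.1 and 0.117 m and x of puller_grip in the frame of tray between -0.115 and 0.115 m and y of puller_grip in the frame of tray between -0.095 and 0.095 m and x of brass_cap in the frame of tray between -0.115 and 0.115 m and y of brass_cap in the frame of tray between -0.095 and 0.095 m and z of brass_cap in the frame of tray below 0.05 m); the robot touches nothing.
It fails at once if the fingers touched the hot brass cap (contact force between the fingers and brass_cap above 0.5 N).
It also fails if it takes over 53 s, if anything falls off the work surface, if the arm or the gripper's body presses on something with over 40 N, if the wrist force passes 120 N, or if a joint passes its speed limit or range.

## Working session

There is one attempt and no reset: what is moved stays moved. The work goes in short steps, Python scripts to look and compute and a tool call to move; the robot and the scene stay as the last step left them, time stands still between calls to the robot, and variables do not carry over. Pictures are saved under pics/ and viewed, at most 10 in all, crops included, and the job is handed in when it is done.

Besides the shell and the picture viewer there is one more tool, called after "Emit:" in YAML: its name, and indented under it one key for each argument. send_rows: Moves the arm, as the interface text tells. Shifts and turns lie within -1 to 1; 1 stands for 500 mm of shift or 30 degrees of turn. Its arguments: {"type":"object","properties":{"motion":{"type":"array"},"grip_force":{"type":"number"}},"required":["motion"]}

```bash
mkdir -p pics
cat > h.py <<'E'
import numpy as np, cv2
from workcell import env
from scipy.spatial.transform import Rotation as R
def grab(name):
    s=env.state(); f=env.grab_frame(name); im=f["frame"]
    h,w=im.shape[:2]; fl=h/2/np.tan(np.radians(f["vertical_fov"])/2)
    if name=="wrist":
        T=np.eye(4); T[:3,:3]=R.from_euler('xyz',s["ee_rot"],degrees=True).as_matrix(); T[:3,3]=s["ee_pos"]
        M=T@np.array(f["T_tool_cam"]); Rc=M[:3,:3]; C=M[:3,3]
    else:
        Rw=cv2.Rodrigues(np.array(f["rvec"],float))[0]; Rc=Rw.T; C=-Rw.T@np.array(f["tvec"],float).ravel()
    return dict(im=im,fl=fl,cx=f["cx"],cy=f["cy"],k1=f["k1"],Rc=Rc,C=C)
def pt(c,u,v,z):
    d=np.array([(u-c["cx"])/c["fl"],(v-c["cy"])/c["fl"]]); s=d.copy()
    for _ in range(30): s=d/(1+c["k1"]*(s@s))
    r=c["Rc"]@np.array([s[0],s[1],1]); return c["C"]+r*(z-c["C"][2])/r[2]
def px(c,P):
    q=c["Rc"].T@(np.array(P,float)-c["C"]); s=q[:2]/q[2]; s=s*(1+c["k1"]*(s@s)); return s*c["fl"]+[c["cx"],c["cy"]]
def save(c,n,crop=None,k=1):
    im=c["im"][...,::-1]
    if crop: x0,y0,x1,y1=crop; im=im[y0:y1,x0:x1]
    cv2.imwrite("pics/"+n,cv2.resize(im,None,fx=k,fy=k,interpolation=cv2.INTER_CUBIC))
E
python3 - <<'E'
from h import *
import pickle
for n in("top","scene"):
    c=grab(n); save(c,n+"1.png"); pickle.dump(c,open(n+".pkl","wb")); print(n,c["C"],c["fl"],c["k1"])
print(env.state())
E
```

```text
top [430.80654688 -64.71777241 914.76378554] 434.8719438087899 -0.11852003259009912
scene [1192.96661064 -262.06322625  669.52649658] 363.111746093842 0.024654133807988084
{'time_s': 0.1, 'qpos': array([-6.76091963e+01,  1.83479895e+01,  8.96982937e+01,  1.03757890e-03,
        7.20431182e+01, -1.14703028e+00]), 'qvel': array([-0.13597148, -0.08028012, -0.17251275, -0.02641397, -0.07194414,
        0.01406463]), 'effort': array([ 7.08368443e-04, -4.13332272e+01, -2.32509345e+01,  7.29773683e-02,
        4.21620766e-02, -8.10490815e-05]), 'ee_pos': array([ 229.45792559, -526.75528497,  213.21183634]), 'ee_rot': array([-1.79910636e+02, -2.77598678e-03,  2.35375112e+01]), 'force': array([-0.18305556, -0.13011557,  0.04666279]), 'torque': array([0.01633808, 0.01360298, 0.0184021 ]), 'gripper_force': 0.0, 'gripper_width': 90.83971357965687}
```

View pics/top1.png

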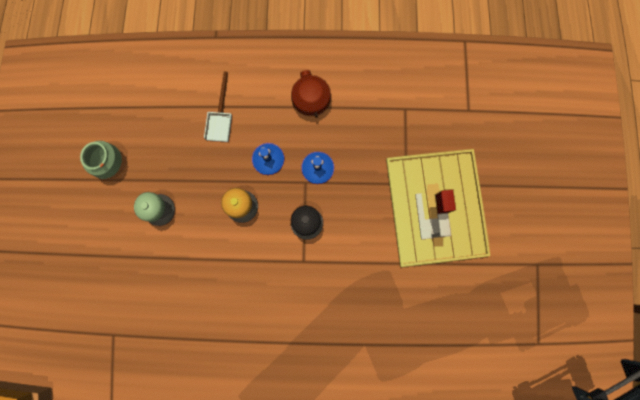

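View pics/scene1.png

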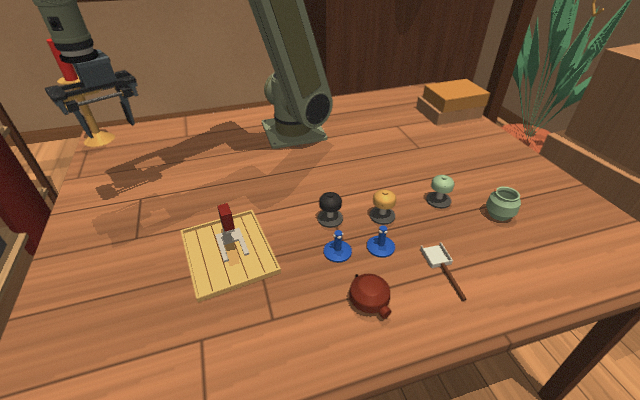

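Run:
```python
from h import *
import pickle
t=pickle.load(open("top.pkl","rb")); s=pickle.load(open("scene.pkl","rb"))
for n,c,u,v,z in [("brass",t,236,202,84),("brass",s,384,192,84),("black",t,305,219,84),("green",t,149,205,84),("blueL",t,267,157,50),("blueR",t,318,166,50),("gripTop",t,447,201,135),("gripTop",s,226,207,135)]+[("tray",t,u,v,14) for u,v in[(388,156),(474,151),(490,256),(402,266)]]: print(n,pt(c,u,v,z).round(1))
a=cv2.resize(t["im"][140:280,380:500],None,fx=4,fy=4,interpolation=2)
b=cv2.resize(s["im"][190:310,170:290],None,fx=4.667,fy=4.667,interpolation=2)[:560]
cv2.imwrite("pics/crop.png",np.hstack([a[:,:480],cv2.resize(b,(320,320*b.shape[0]//b.shape[1]))if 0 else b[:,:320]])[...,::-1])
hsv=cv2.cvtColor(t["im"],cv2.COLOR_RGB2HSV)
```

```text
brass [538.  109.5  84. ]
brass [537.7 111.9  84. ]
black [507.4 -25.5  84. ]
green [529. 284.  84.]
blueL [636.2  56.9  50. ]
blueR [619.  -47.8  50. ]
gripTop [ 539.9 -285.3  135. ]
gripTop [ 534.5 -282.5  135. ]
tray [ 651.1 -195.2   14. ]
tray [ 666.2 -381.3   14. ]
tray [ 442.7 -409.3   14. ]
tray [ 420.2 -223.9   14. ]
```

View pics/crop.png

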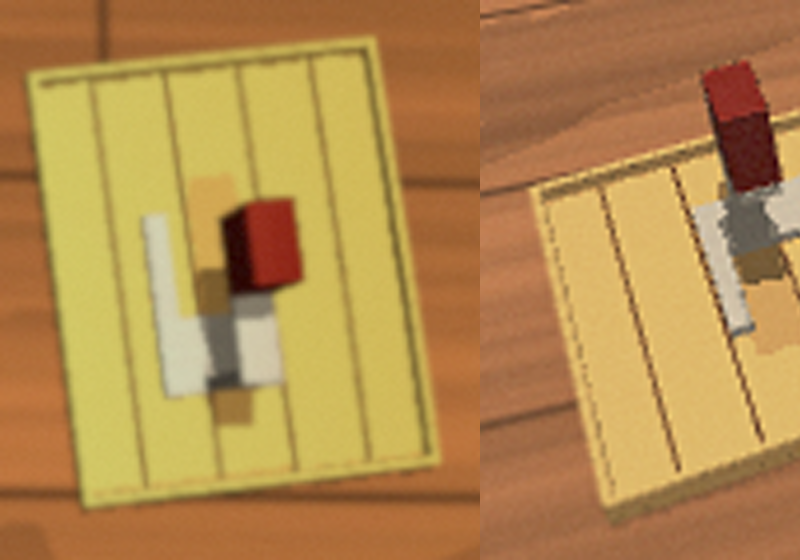

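The crop shows the puller with its grip at top-image px (447,201). Its left tine runs from about (419,194) to the back corner at (422,239), so the slot opens towards +x. 

Cap candidates in the top image:
- Brass/orange (236,202): the one I want.
- Black (305,219) and pale green (149,205): fixed caps.
- Blue bare posts (267,157) and (318,166): look-alikes, to be left alone.

The brass cap's measured heights and positions agree between the two cameras.

Run:
```python
from h import *
import pickle
t=pickle.load(open("top.pkl","rb")); s=pickle.load(open("scene.pkl","rb"))
f=lambda a,b,z:pt(t,380+a/4,140+b/4,z)
tip,bl,br=f(153,214,11),f(167,398,11),f(284,385,11)
print(tip,bl,br,"yaw",np.degrees(np.arctan2(*(tip-bl)[1::-1])),np.degrees(np.arctan2(*(br-bl)[1::-1]))+90, np.linalg.norm(tip-bl),np.linalg.norm(br-bl))
for yaw in(6,8):
    c,sn=np.cos(np.radians(yaw)),np.sin(np.radians(yaw)); m=(bl+br)/2; print(m[:2]+62*np.array([c,sn]))
print([f(a,b,135).round(1) for a,b in[(248,205),(293,199),(303,281),(258,291)]])
# red & brass blobs
for n,c,lo,hi in(("top",t,(12,120,120),(24,255,255)),):
    m=cv2.inRange(cv2.cvtColor(c["im"],cv2.COLOR_RGB2HSV),lo,hi); m[:180]=0;m[225:]=0;m[:,:215]=0;m[:,260:]=0
    print(cv2.moments(m,True)["m10"]/m.astype(bool).sum(),cv2.moments(m,True)["m01"]/m.astype(bool).sum(),m.astype(bool).sum())
```

```text
[ 572.11170304 -259.34608438   11.        ] [ 475.47029949 -265.78802488   11.        ] [ 483.05915917 -327.64545279   11.        ] yaw 3.8135909869072133 6.994271768830046 96.85586960802863 62.32120167213306
[ 540.92508684 -290.23597411]
[ 540.66134959 -288.08800657]
[array([ 557.7, -276.5,  135. ]), array([ 560.8, -297.4,  135. ]), array([ 523.2, -301.2,  135. ]), array([ 518.3, -280.3,  135. ])]
234.14304291287385 199.8816644993498 1538
```

Emit:
send_rows:
  motion:
    - {"tx": 0.05,"ty": -0.012,"gripper": -1}
    - {"tx": 0.1,"ty": -0.025}
    - {"tx": 0.11,"ty": -0.027}
    - {"tx": 0.11,"ty": -0.027}
    - {"tx": 0.11,"ty": -0.027}
    - {"tx": 0.11,"ty": -0.027}
    - {"tx": 0.1,"ty": -0.025}
    - {"tx": 0.06,"ty": -0.015}
    - {"rz": 0.2}
    - {"rz": 0.2}
    - {"rz": 0.18}
    - {}

```text
invalid input at $.motion[0]: expected keys tx, ty, tz, rx, ry, rz, gripper
```

Run:
```python
from h import *
import pickle
c=grab("wrist"); save(c,"w1.png"); pickle.dump(c,open("w1.pkl","wb")); print(c["C"],c["Rc"].round(2)); s=env.state(); print(s["ee_pos"],s["ee_rot"],s["time_s"],s["qpos"])
```

```text
[ 297.48072586 -497.74063411  383.09528335] [[ 0.4  -0.88 -0.24]
 [-0.92 -0.39 -0.1 ]
 [-0.    0.26 -0.97]]
[ 229.48408958 -526.82495886  213.32818141] [-1.79924563e+02 -1.80373507e-03  2.35367047e+01] 0.15 [-6.76090262e+01  1.83431960e+01  8.96882172e+01  3.10073792e-04
  7.20440450e+01 -1.14582792e+00]
```

View pics/w1.png

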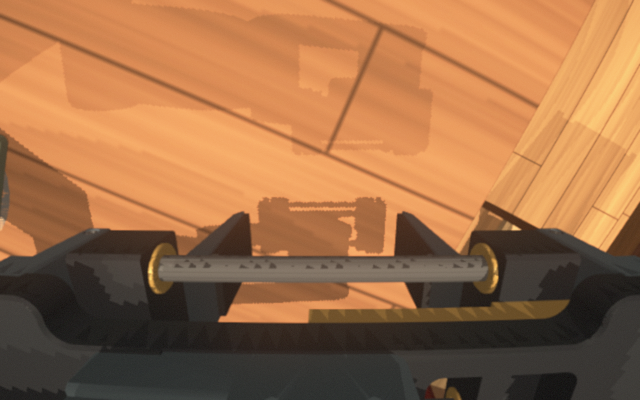

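The picture shows only bare table and the gripper, because the move was refused: every row needs all seven keys. I'll resend it complete.

Emit:
send_rows:
  motion:
    - {"tx": 0.05,"ty": -0.012,"tz": 0,"rx": 0,"ry": 0,"rz": 0,"gripper": -1}
    - {"tx": 0.1,"ty": -0.025,"tz": 0,"rx": 0,"ry": 0,"rz": 0,"gripper": -1}
    - {"tx": 0.11,"ty": -0.027,"tz": 0,"rx": 0,"ry": 0,"rz": 0,"gripper": -1}
    - {"tx": 0.11,"ty": -0.027,"tz": 0,"rx": 0,"ry": 0,"rz": 0,"gripper": -1}
    - {"tx": 0.11,"ty": -0.027,"tz": 0,"rx": 0,"ry": 0,"rz": 0,"gripper": -1}
    - {"tx": 0.11,"ty": -0.027,"tz": 0,"rx": 0,"ry": 0,"rz": 0,"gripper": -1}
    - {"tx": 0.1,"ty": -0.025,"tz": 0,"rx": 0,"ry": 0,"rz": 0,"gripper": -1}
    - {"tx": 0.06,"ty": -0.015,"tz": 0,"rx": 0,"ry": 0,"rz": 0,"gripper": -1}
    - {"tx": 0,"ty": 0,"tz": 0,"rx": 0,"ry": 0,"rz": 0.2,"gripper": -1}
    - {"tx": 0,"ty": 0,"tz": 0,"rx": 0,"ry": 0,"rz": 0.2,"gripper": -1}
    - {"tx": 0,"ty": 0,"tz": 0,"rx": 0,"ry": 0,"rz": 0.18,"gripper": -1}
    - {"tx": 0,"ty": 0,"tz": 0,"rx": 0,"ry": 0,"rz": 0,"gripper": -1}

```text
time_s: 1.65
ee_pos: [536.4, -292.5, 213.6]
ee_rot: [-180.0, 0.0, 6.2]
force: [0.5, 0.5, 0.6]
gripper_width: 91.1
gripper_force: 0.0
```

Run:
```python
from h import *
import pickle
c=grab("wrist"); save(c,"w2.png"); pickle.dump(c,open("w2.pkl","wb")); s=env.state(); print(s["ee_pos"],s["ee_rot"],s["time_s"],s["qpos"])
m=cv2.inRange(cv2.cvtColor(c["im"],cv2.COLOR_RGB2HSV),(0,150,130),(6,255,255))
q=max(cv2.findContours(m,0,2)[0],key=cv2.contourArea); r=cv2.minAreaRect(q); b=cv2.boxPoints(r); print(r)
P=np.array([pt(c,u,v,135) for u,v in b]); print(P.round(1),P.mean(0))
```

```text
[ 536.34949816 -292.51423941  213.65857486] [-1.79981660e+02  2.77292304e-02  6.22863786e+00] 1.7 [-2.96849740e+01  2.15993526e+01  8.47004370e+01 -1.47026706e-03
  7.37334259e+01  5.40868049e+01]
((316.6000061035156, 199.70001220703125), (20.961870193481445, 16.124515533447266), 7.125016689300537)
[[ 531.3 -277.6  135. ]
 [ 546.2 -278.   135. ]
 [ 545.8 -296.5  135. ]
 [ 530.9 -296.3  135. ]] [ 538.51858673 -287.09593142  135.        ]
```

View pics/w2.png

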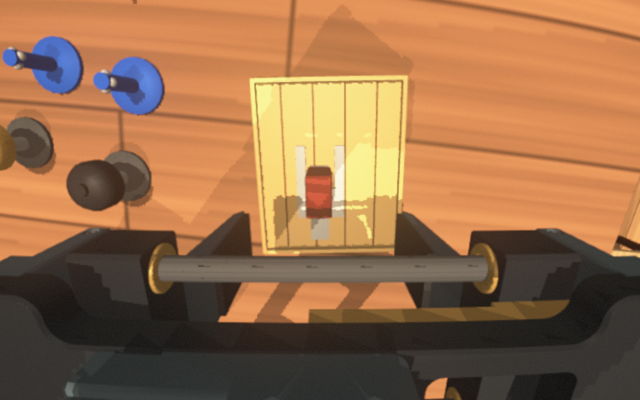

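The wrist view shows the grip at px (306–332, 166–220) and the tine tips near (300,146) and (339,146), roughly aligned with the tool. I'll fit the position and yaw.

Run:
```python
from h import *
import pickle
c=pickle.load(open("w2.pkl","rb")); im=c["im"]
hsv=cv2.cvtColor(im,cv2.COLOR_RGB2HSV)
w=(hsv[...,1]<70)&(hsv[...,2]>150)
for v in (150,156,162): 
    for a,b in((290,315),(325,352)):
        u=np.nonzero(w[v,a:b])[0]+a; print(v,u.min() if len(u) else None,u.max()if len(u) else None,end=" | ")
    print()
save(c,"w2c.png",(280,130,360,250),5)
# predicted overlay for pose fit check
def pred(x,y,yaw):
    Rz=R.from_euler('z',yaw,degrees=True).as_matrix()
    return {k:px(c,[x,y,110]+Rz@np.array(p)).round(1) for k,p in dict(tipL=(34,31,-99),tipLi=(34,19,-99),tipRi=(34,-19,-99),tipR=(34,-31,-99),tfl=(20,12,25),tfr=(20,-12,25),tbl=(-20,12,25),tbr=(-20,-12,25),bfl=(20,12,-25),bfr=(20,-12,-25)).items()}
print(pred(540,-288,6))
```

```text
150 296 304 | 150 335 343 | 
156 296 304 | 156 335 343 | 
162 297 304 | 162 335 343 | 
{'tipL': array([294.9, 145.9]), 'tipLi': array([304.4, 145.9]), 'tipRi': array([334.3, 146. ]), 'tipR': array([343.8, 146.1]), 'tfl': array([304. , 176.1]), 'tfr': array([331.6, 176.2]), 'tbl': array([304.6, 219.5]), 'tbr': array([331.1, 219.6]), 'bfl': array([307. , 166.5]), 'bfr': array([330.1, 166.6])}
```

View pics/w2c.png

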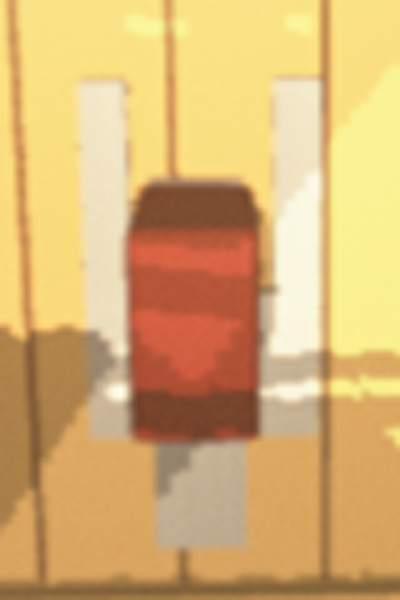

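Emit:
send_rows:
  motion:
    - {"tx": 0.008,"ty": -0.007,"tz": 0,"rx": 0,"ry": 0,"rz": 0.007,"gripper": -1}
    - {"tx": 0,"ty": 0,"tz": 0.06,"rx": 0,"ry": 0,"rz": 0,"gripper": -1}
    - {"tx": 0,"ty": 0,"tz": 0.08,"rx": 0,"ry": 0,"rz": 0,"gripper": -1}
    - {"tx": 0,"ty": 0,"tz": 0.06,"rx": 0,"ry": 0,"rz": 0,"gripper": -1}
    - {"tx": 0,"ty": 0,"tz": 0.04,"rx": 0,"ry": 0,"rz": 0,"gripper": -1}
    - {"tx": 0,"ty": 0,"tz": 0,"rx": 0,"ry": 0,"rz": 0,"gripper": -1}
    - {"tx": 0,"ty": 0,"tz": 0,"rx": 0,"ry": 0,"rz": 0,"gripper": 1}
    - {"tx": 0,"ty": 0,"tz": 0,"rx": 0,"ry": 0,"rz": 0,"gripper": 1}
    - {"tx": 0,"ty": 0,"tz": 0,"rx": 0,"ry": 0,"rz": 0,"gripper": 1}
    - {"tx": 0,"ty": 0,"tz": 0,"rx": 0,"ry": 0,"rz": 0,"gripper": 1}
    - {"tx": 0,"ty": 0,"tz": 0,"rx": 0,"ry": 0,"rz": 0,"gripper": 1}
    - {"tx": 0,"ty": 0,"tz": 0,"rx": 0,"ry": 0,"rz": 0,"gripper": 1}
  grip_force: 45

```text
time_s: 3.2
ee_pos: [540.1, -288.7, 94.0]
ee_rot: [180.0, -0.0, 5.9]
force: [0.5, 0.1, 0.1]
gripper_width: 34.1
gripper_force: 0.0
```

Emit:
send_rows:
  motion:
    - {"tx": 0,"ty": 0,"tz": 0,"rx": 0,"ry": 0,"rz": 0,"gripper": 1}
    - {"tx": 0,"ty": 0,"tz": 0,"rx": 0,"ry": 0,"rz": 0,"gripper": 1}
    - {"tx": 0,"ty": 0,"tz": 0,"rx": 0,"ry": 0,"rz": 0,"gripper": 1}
    - {"tx": 0,"ty": 0,"tz": 0,"rx": 0,"ry": 0,"rz": 0,"gripper": 1}
    - {"tx": 0,"ty": 0,"tz": 0,"rx": 0,"ry": 0,"rz": 0,"gripper": 1}
    - {"tx": 0,"ty": 0,"tz": -0.02,"rx": 0,"ry": 0,"rz": 0,"gripper": 1}
    - {"tx": 0,"ty": 0,"tz": -0.04,"rx": 0,"ry": 0,"rz": 0,"gripper": 1}
    - {"tx": 0,"ty": 0,"tz": -0.06,"rx": 0,"ry": 0,"rz": 0,"gripper": 1}
    - {"tx": 0,"ty": 0,"tz": -0.06,"rx": 0,"ry": 0,"rz": 0,"gripper": 1}
    - {"tx": 0,"ty": 0,"tz": -0.04,"rx": 0,"ry": 0,"rz": 0,"gripper": 1}
    - {"tx": 0,"ty": 0,"tz": 0,"rx": 0,"ry": 0,"rz": 0,"gripper": 1}
    - {"tx": 0,"ty": 0,"tz": 0,"rx": 0,"ry": 0,"rz": 0,"gripper": 1}
  grip_force: 45

```text
time_s: 4.7
ee_pos: [539.4, -288.4, 203.0]
ee_rot: [-179.9, 0.1, 5.9]
force: [-0.2, -0.5, -3.5]
gripper_width: 24.0
gripper_force: 45.0
```

Emit:
send_rows:
  motion:
    - {"tx": -0.008,"ty": -0.044,"tz": 0,"rx": 0,"ry": 0,"rz": 0,"gripper": 1}
    - {"tx": -0.015,"ty": -0.08,"tz": 0,"rx": 0,"ry": 0,"rz": 0,"gripper": 1}
    - {"tx": -0.02,"ty": -0.1,"tz": 0,"rx": 0,"ry": 0,"rz": 0,"gripper": 1}
    - {"tx": -0.02,"ty": -0.1,"tz": 0,"rx": 0,"ry": 0,"rz": 0,"gripper": 1}
    - {"tx": -0.02,"ty": -0.1,"tz": 0,"rx": 0,"ry": 0,"rz": 0,"gripper": 1}
    - {"tx": -0.02,"ty": -0.1,"tz": 0,"rx": 0,"ry": 0,"rz": 0,"gripper": 1}
    - {"tx": -0.02,"ty": -0.1,"tz": 0,"rx": 0,"ry": 0,"rz": 0,"gripper": 1}
    - {"tx": -0.015,"ty": -0.1,"tz": 0,"rx": 0,"ry": 0,"rz": 0,"gripper": 1}
    - {"tx": -0.008,"ty": -0.05,"tz": 0,"rx": 0,"ry": 0,"rz": 0,"gripper": 1}
    - {"tx": -0.002,"ty": -0.02,"tz": 0,"rx": 0,"ry": 0,"rz": 0,"gripper": 1}
    - {"tx": 0,"ty": 0,"tz": 0,"rx": 0,"ry": 0,"rz": 0,"gripper": 1}
    - {"tx": 0,"ty": 0,"tz": 0,"rx": 0,"ry": 0,"rz": 0,"gripper": 1}

```text
time_s: 6.2
ee_pos: [425.7, 97.6, 203.6]
ee_rot: [180.0, 0.0, 5.9]
force: [0.6, 0.2, -3.3]
gripper_width: 23.8
gripper_force: 45.0
```

Run:
```python
from h import *
import pickle
c=grab("wrist"); save(c,"w3.png"); pickle.dump(c,open("w3.pkl","wb")); s=env.state(); print(s["ee_pos"],s["ee_rot"],s["time_s"])
```

```text
[425.73621756  97.60445023 203.71206027] [1.79969150e+02 2.00471207e-02 5.85094935e+00] 6.25
```

View pics/w3.png

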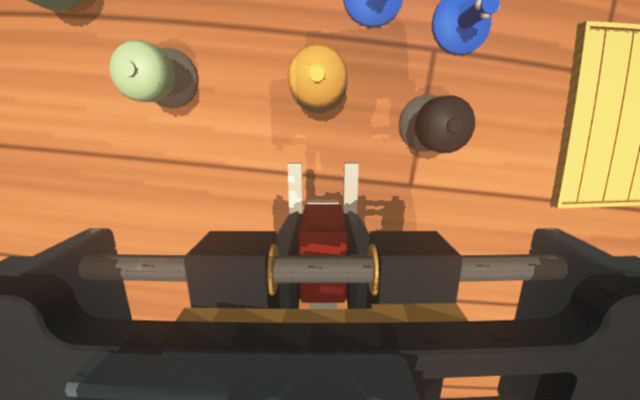

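The brass cap's knob is at (317,74), and the tine tips are at (288–302,163) and (344–358,163). The puller is held straight.

Run:
```python
from h import *
import pickle
c=pickle.load(open("w3.pkl","rb")); p=np.array([425.74,97.6]); y=np.radians(5.9)
K=pt(c,317,74,84); print(K, pt(c,288,85,55),pt(c,347,85,55))
ux,uy=np.array([np.cos(y),np.sin(y)]),np.array([np.sin(y),-np.cos(y)])
d=K[:2]-p; print("tool x,y to cap",d@ux,d@uy)
z=203.7+16-99
for u,v in((288,163),(358,163)):
    q=pt(c,u,v,z)[:2]-p; print(q@ux,q@uy)
```

```text
[537.65028079 114.05356415  84.        ] [527.75680837 143.77589629  55.        ] [533.96909217  82.98819067  55.        ]
tool x,y to cap 113.00877516205318 -4.862864959299316
34.91735381482106 -29.984559639240146
34.868607624153015 31.242500249650917
```

Emit:
send_rows:
  motion:
    - {"tx": 0,"ty": -0.009,"tz": 0.03,"rx": 0,"ry": 0,"rz": 0,"gripper": 1}
    - {"tx": 0,"ty": 0,"tz": 0.05,"rx": 0,"ry": 0,"rz": 0,"gripper": 1}
    - {"tx": 0,"ty": 0,"tz": 0.05,"rx": 0,"ry": 0,"rz": 0,"gripper": 1}
    - {"tx": 0,"ty": 0,"tz": 0.041,"rx": 0,"ry": 0,"rz": 0,"gripper": 1}
    - {"tx": 0,"ty": 0,"tz": 0,"rx": 0,"ry": 0,"rz": 0,"gripper": 1}
    - {"tx": 0.03,"ty": 0,"tz": 0,"rx": 0,"ry": 0,"rz": 0,"gripper": 1}
    - {"tx": 0.03,"ty": 0,"tz": 0,"rx": 0,"ry": 0,"rz": 0,"gripper": 1}
    - {"tx": 0,"ty": 0,"tz": 0,"rx": 0,"ry": 0,"rz": 0,"gripper": 1}

```text
time_s: 7.25
ee_pos: [457.3, 106.4, 119.2]
ee_rot: [-180.0, -0.2, 5.9]
force: [0.3, 0.2, -2.4]
gripper_width: 23.9
gripper_force: 45.0
```

Run:
```python
from h import *
import pickle
s=env.state(); c=grab("wrist"); d=grab("scene"); pickle.dump(c,open("w4.pkl","wb")); print(s["ee_pos"],s["ee_rot"],s["force"])
a=cv2.resize(c["im"][0:220,200:440],(480,440)); b=cv2.resize(d["im"][150:260,320:400],(320,440),interpolation=2)
cv2.imwrite("pics/w4.png",np.hstack([a,b])[...,::-1])
```

```text
[457.30911291 106.37839796 119.15775277] [-1.79990817e+02 -1.62817971e-01  5.90787238e+00] [ 0.25557376  0.17995602 -2.36654794]
```

View pics/w4.png

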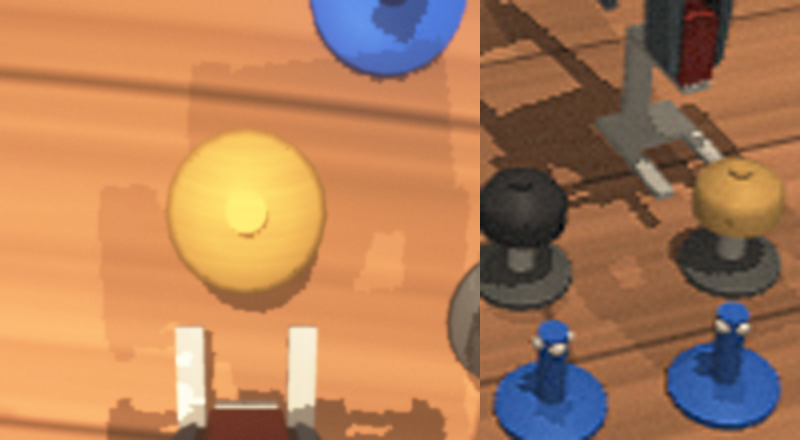

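The cap's centre column (246) matches the midline of the tines (246), and the fork is level and below the rim.

Run:
```python
from h import *
import pickle
c=pickle.load(open("w4.pkl","rb")); p=np.array([457.31,106.38]); y=np.radians(5.9)
ux,uy=np.array([np.cos(y),np.sin(y)]),np.array([np.sin(y),-np.cos(y)])
for u,v,z in((323,105.5,84),(284,105.5,53),(362.5,105.5,53),(287.5,163.5,36),(358.5,163.5,36)):
    q=pt(c,u,v,z); d=q[:2]-p; print(q.round(1),(d@ux).round(1),(d@uy).round(1))
```

```text
[538.6 114.3  84. ] 81.7 0.5
[536.8 144.7  53. ] 83.0 -29.9
[543.1  83.7  53. ] 83.0 31.4
[488.7 140.3  36. ] 34.7 -30.5
[495.1  78.4  36. ] 34.7 31.7
```

Emit:
send_rows:
  motion:
    - {"tx": 0.03,"ty": 0,"tz": 0,"rx": 0,"ry": 0,"rz": 0,"gripper": 1}
    - {"tx": 0.04,"ty": 0,"tz": 0,"rx": 0,"ry": 0,"rz": 0,"gripper": 1}
    - {"tx": 0.04,"ty": 0,"tz": 0,"rx": 0,"ry": 0,"rz": 0,"gripper": 1}
    - {"tx": 0.03,"ty": 0,"tz": 0,"rx": 0,"ry": 0,"rz": 0,"gripper": 1}
    - {"tx": 0.02,"ty": 0,"tz": 0,"rx": 0,"ry": 0,"rz": 0,"gripper": 1}
    - {"tx": 0,"ty": 0,"tz": 0,"rx": 0,"ry": 0,"rz": 0,"gripper": 1}
    - {"tx": 0,"ty": 0,"tz": 0,"rx": 0,"ry": 0,"rz": 0,"gripper": 1}

```text
time_s: 8.22
ee_pos: [533.7, 114.3, 118.2]
ee_rot: [180.0, 0.1, 5.9]
force: [0.2, -0.4, -2.0]
gripper_width: 23.6
gripper_force: 45.0
```

Emit:
send_rows:
  motion:
    - {"tx": 0.008,"ty": 0,"tz": 0,"rx": 0,"ry": 0,"rz": 0,"gripper": 1}
    - {"tx": 0,"ty": 0,"tz": -0.01,"rx": 0,"ry": 0,"rz": 0,"gripper": 1}
    - {"tx": 0,"ty": 0,"tz": -0.01,"rx": 0,"ry": 0,"rz": 0,"gripper": 1}
    - {"tx": 0,"ty": 0,"tz": -0.006,"rx": 0,"ry": 0,"rz": 0,"gripper": 1}
    - {"tx": 0,"ty": 0,"tz": -0.006,"rx": 0,"ry": 0,"rz": 0,"gripper": 1}
    - {"tx": 0,"ty": 0,"tz": -0.006,"rx": 0,"ry": 0,"rz": 0,"gripper": 1}
    - {"tx": 0,"ty": 0,"tz": -0.006,"rx": 0,"ry": 0,"rz": 0,"gripper": 1}
    - {"tx": 0,"ty": 0,"tz": -0.006,"rx": 0,"ry": 0,"rz": 0,"gripper": 1}

```text
time_s: 9.22
ee_pos: [538.4, 114.8, 144.0]
ee_rot: [180.0, 0.0, 5.9]
force: [0.3, 0.4, -3.2]
gripper_width: 23.7
gripper_force: 45.0
```

Emit:
send_rows:
  motion:
    - {"tx": 0,"ty": 0,"tz": -0.006,"rx": 0,"ry": 0,"rz": 0,"gripper": 1}
    - {"tx": 0,"ty": 0,"tz": -0.006,"rx": 0,"ry": 0,"rz": 0,"gripper": 1}
    - {"tx": 0,"ty": 0,"tz": -0.006,"rx": 0,"ry": 0,"rz": 0,"gripper": 1}
    - {"tx": 0,"ty": 0,"tz": -0.006,"rx": 0,"ry": 0,"rz": 0,"gripper": 1}
    - {"tx": 0,"ty": 0,"tz": -0.01,"rx": 0,"ry": 0,"rz": 0,"gripper": 1}
    - {"tx": 0,"ty": 0,"tz": -0.015,"rx": 0,"ry": 0,"rz": 0,"gripper": 1}
    - {"tx": 0,"ty": 0,"tz": -0.015,"rx": 0,"ry": 0,"rz": 0,"gripper": 1}
    - {"tx": 0,"ty": 0,"tz": -0.015,"rx": 0,"ry": 0,"rz": 0,"gripper": 1}
    - {"tx": 0,"ty": 0,"tz": -0.015,"rx": 0,"ry": 0,"rz": 0,"gripper": 1}
    - {"tx": 0,"ty": 0,"tz": -0.01,"rx": 0,"ry": 0,"rz": 0,"gripper": 1}
    - {"tx": 0,"ty": 0,"tz": 0,"rx": 0,"ry": 0,"rz": 0,"gripper": 1}
    - {"tx": 0,"ty": 0,"tz": 0,"rx": 0,"ry": 0,"rz": 0,"gripper": 1}

```text
time_s: 10.72
ee_pos: [538.2, 114.7, 195.2]
ee_rot: [180.0, 0.0, 5.9]
force: [-0.8, -0.2, -3.2]
gripper_width: 23.7
gripper_force: 45.0
```

Run:
```python
from h import *
c=grab("wrist"); d=grab("scene"); s=env.state(); print(s["ee_pos"],s["ee_rot"],s["force"])
a=cv2.resize(c["im"][80:320,200:440],(400,400)); b=cv2.resize(d["im"][110:250,330:470],(400,400),interpolation=2)
cv2.imwrite("pics/w5.png",np.hstack([a,b])[...,::-1])
```

```text
[538.18187894 114.72543726 195.04861533] [1.79990591e+02 4.80370420e-02 5.92591464e+00] [ 0.7100863  -0.25738645 -3.03126127]
```

View pics/w5.png

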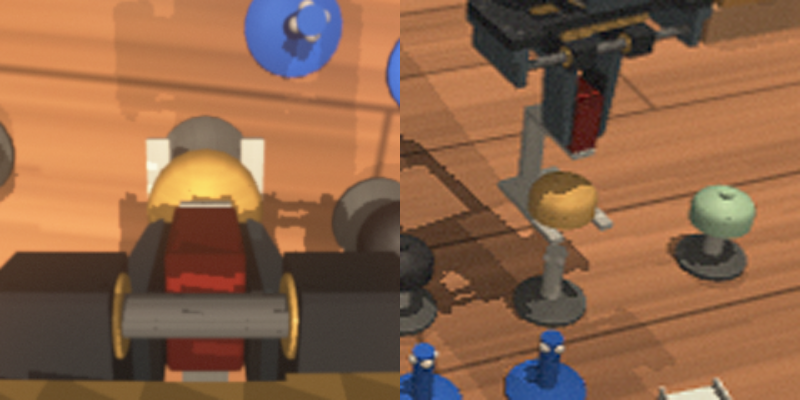

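The cap is off and lying flat on the fork, above the bare stem. I'll carry it gently back to the tray.

Emit:
send_rows:
  motion:
    - {"tx": -0.0015,"ty": 0.015,"tz": 0,"rx": 0,"ry": 0,"rz": 0,"gripper": 1}
    - {"tx": -0.003,"ty": 0.03,"tz": 0,"rx": 0,"ry": 0,"rz": 0,"gripper": 1}
    - {"tx": -0.0045,"ty": 0.045,"tz": 0,"rx": 0,"ry": 0,"rz": 0,"gripper": 1}
    - {"tx": -0.006,"ty": 0.06,"tz": 0,"rx": 0,"ry": 0,"rz": 0,"gripper": 1}
    - {"tx": -0.007,"ty": 0.07,"tz": 0,"rx": 0,"ry": 0,"rz": 0,"gripper": 1}
    - {"tx": -0.007,"ty": 0.07,"tz": 0,"rx": 0,"ry": 0,"rz": 0,"gripper": 1}
    - {"tx": -0.007,"ty": 0.07,"tz": 0,"rx": 0,"ry": 0,"rz": 0,"gripper": 1}
    - {"tx": -0.007,"ty": 0.07,"tz": 0,"rx": 0,"ry": 0,"rz": 0,"gripper": 1}
    - {"tx": -0.007,"ty": 0.07,"tz": 0,"rx": 0,"ry": 0,"rz": 0,"gripper": 1}
    - {"tx": -0.007,"ty": 0.06,"tz": 0,"rx": 0,"ry": 0,"rz": 0,"gripper": 1}
    - {"tx": -0.005,"ty": 0.045,"tz": 0,"rx": 0,"ry": 0,"rz": 0,"gripper": 1}
    - {"tx": -0.003,"ty": 0.03,"tz": 0,"rx": 0,"ry": 0,"rz": 0,"gripper": 1}

```text
time_s: 12.32
ee_pos: [538.3, -206.3, 195.4]
ee_rot: [180.0, 0.0, 5.8]
force: [-0.9, -0.3, -3.1]
gripper_width: 23.5
gripper_force: 45.0
```

Emit:
send_rows:
  motion:
    - {"tx": -0.003,"ty": 0.03,"tz": 0,"rx": 0,"ry": 0,"rz": 0,"gripper": 1}
    - {"tx": -0.005,"ty": 0.045,"tz": 0,"rx": 0,"ry": 0,"rz": 0,"gripper": 1}
    - {"tx": -0.004,"ty": 0.045,"tz": 0,"rx": 0,"ry": 0,"rz": 0,"gripper": 1}
    - {"tx": -0.003,"ty": 0.03,"tz": 0,"rx": 0,"ry": 0,"rz": 0,"gripper": 1}
    - {"tx": 0,"ty": 0.015,"tz": 0,"rx": 0,"ry": 0,"rz": 0,"gripper": 1}
    - {"tx": 0,"ty": 0,"tz": 0,"rx": 0,"ry": 0,"rz": 0,"gripper": 1}
    - {"tx": 0,"ty": 0,"tz": 0,"rx": 0,"ry": 0,"rz": 0,"gripper": 1}

```text
time_s: 13.2
ee_pos: [539.9, -286.6, 195.4]
ee_rot: [-180.0, 0.0, 6.0]
force: [0.2, 0.2, -3.2]
gripper_width: 23.5
gripper_force: 45.0
```

Emit:
send_rows:
  motion:
    - {"tx": 0,"ty": 0.003,"tz": 0.015,"rx": 0,"ry": 0,"rz": 0,"gripper": 1}
    - {"tx": 0,"ty": 0,"tz": 0.03,"rx": 0,"ry": 0,"rz": 0,"gripper": 1}
    - {"tx": 0,"ty": 0,"tz": 0.04,"rx": 0,"ry": 0,"rz": 0,"gripper": 1}
    - {"tx": 0,"ty": 0,"tz": 0.04,"rx": 0,"ry": 0,"rz": 0,"gripper": 1}
    - {"tx": 0,"ty": 0,"tz": 0.03,"rx": 0,"ry": 0,"rz": 0,"gripper": 1}
    - {"tx": 0,"ty": 0,"tz": 0.02,"rx": 0,"ry": 0,"rz": 0,"gripper": 1}
    - {"tx": 0,"ty": 0,"tz": 0.015,"rx": 0,"ry": 0,"rz": 0,"gripper": 1}
    - {"tx": 0,"ty": 0,"tz": 0.005,"rx": 0,"ry": 0,"rz": 0,"gripper": 1}
    - {"tx": 0,"ty": 0,"tz": 0,"rx": 0,"ry": 0,"rz": 0,"gripper": 1}
    - {"tx": 0,"ty": 0,"tz": 0,"rx": 0,"ry": 0,"rz": 0,"gripper": 1}

```text
time_s: 14.45
ee_pos: [540.4, -288.9, 98.6]
ee_rot: [180.0, -0.1, 5.9]
force: [0.2, -0.6, -4.8]
gripper_width: 24.0
gripper_force: 45.0
```

Emit:
send_rows:
  motion:
    - {"tx": 0,"ty": 0,"tz": 0.004,"rx": 0,"ry": 0,"rz": 0,"gripper": 1}
    - {"tx": 0,"ty": 0,"tz": 0.004,"rx": 0,"ry": 0,"rz": 0,"gripper": 1}
    - {"tx": 0,"ty": 0,"tz": 0,"rx": 0,"ry": 0,"rz": 0,"gripper": 1}
    - {"tx": 0,"ty": 0,"tz": 0,"rx": 0,"ry": 0,"rz": 0,"gripper": 1}

```text
time_s: 14.95
ee_pos: [540.1, -288.7, 93.9]
ee_rot: [180.0, 0.0, 5.9]
force: [0.3, -0.1, -4.0]
gripper_width: 23.8
gripper_force: 45.0
```

Emit:
send_rows:
  motion:
    - {"tx": 0,"ty": 0,"tz": 0.002,"rx": 0,"ry": 0,"rz": 0,"gripper": 1}
    - {"tx": 0,"ty": 0,"tz": 0,"rx": 0,"ry": 0,"rz": 0,"gripper": 1}
    - {"tx": 0,"ty": 0,"tz": 0,"rx": 0,"ry": 0,"rz": 0,"gripper": 1}

```text
time_s: 15.32
ee_pos: [540.2, -288.8, 93.9]
ee_rot: [180.0, -0.0, 5.9]
force: [-1.4, 1.3, 5.1]
gripper_width: 24.2
gripper_force: 45.0
```

The force rose by 9 N, so the fork is standing on the tray floor. Next I release and rise straight up.

Emit:
send_rows:
  motion:
    - {"tx": 0,"ty": 0,"tz": 0,"rx": 0,"ry": 0,"rz": 0,"gripper": 0.3}
    - {"tx": 0,"ty": 0,"tz": 0,"rx": 0,"ry": 0,"rz": 0,"gripper": 0}
    - {"tx": 0,"ty": 0,"tz": 0,"rx": 0,"ry": 0,"rz": 0,"gripper": -0.4}
    - {"tx": 0,"ty": 0,"tz": 0,"rx": 0,"ry": 0,"rz": 0,"gripper": -0.6}
    - {"tx": 0,"ty": 0,"tz": 0,"rx": 0,"ry": 0,"rz": 0,"gripper": -0.6}
    - {"tx": 0,"ty": 0,"tz": 0,"rx": 0,"ry": 0,"rz": 0,"gripper": -0.6}
    - {"tx": 0,"ty": 0,"tz": -0.03,"rx": 0,"ry": 0,"rz": 0,"gripper": -0.6}
    - {"tx": 0,"ty": 0,"tz": -0.06,"rx": 0,"ry": 0,"rz": 0,"gripper": -0.6}
    - {"tx": 0,"ty": 0,"tz": -0.08,"rx": 0,"ry": 0,"rz": 0,"gripper": -0.6}
    - {"tx": 0,"ty": 0,"tz": -0.06,"rx": 0,"ry": 0,"rz": 0,"gripper": -0.6}
    - {"tx": 0,"ty": 0,"tz": 0,"rx": 0,"ry": 0,"rz": 0,"gripper": -0.6}
    - {"tx": 0,"ty": 0,"tz": 0,"rx": 0,"ry": 0,"rz": 0,"gripper": -0.6}

```text
time_s: 16.82
ee_pos: [539.6, -288.4, 207.5]
ee_rot: [-180.0, 0.1, 5.9]
force: [-0.5, -0.8, -0.1]
gripper_width: 72.7
gripper_force: 0.0
```

Run:
```python
from h import *
c=grab("wrist"); d=grab("scene"); s=env.state(); print(s["ee_pos"],s["force"],s["gripper_width"])
a=cv2.resize(c["im"][60:300,200:440],(400,400)); b=cv2.resize(d["im"][160:300,170:310],(400,400),interpolation=2)
cv2.imwrite("pics/w6.png",np.hstack([a,b])[...,::-1])
```

```text
[ 539.33394284 -288.30023708  206.53503333] [ 0.56142858 -0.072862    0.1160824 ] 73.08874891304058
```

View pics/w6.png

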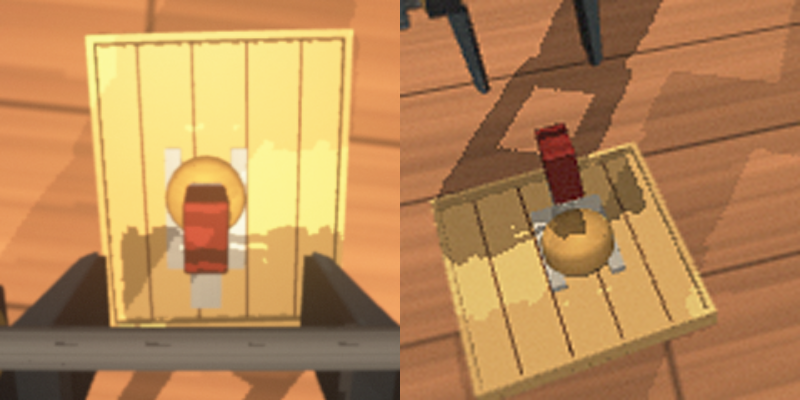

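The puller stands upright in the tray with the brass cap on its fork, and the gripper is clear of both.

```bash
python3 -c "
from workcell import env
print(env.job_done())"
```

```text
the job is handed in; nothing more can be done
None
```

I popped the brass cap off its post with the puller, set the puller upright in the bamboo tray with the cap lying on its fork, let go, and handed the job in at about 17 s of the 53 s allowed; the hand-in returned no verdict.

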